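# Register the lino block and run the press bed home

## Robot

A 6-joint arm with a two-finger parallel gripper is mounted at the origin on the work surface. World frame = base frame: x ahead of the robot, y to its left, z up, the work surface at z = 0. Lengths are in m, angles in rad, forces in N, time in s.
With the tool pointing down it reaches from about 0.3 to 0.95 m from the base axis. Payload 3.1 kg.
Tool frame: the origin (TCP) lies at the very end of the fingers, on their centre line; the grasp point (between the pads) lies behind it (bot.grasp_offset is the z of the grasp point in the tool frame, in m); z points along the fingers, y is the line along which they close (so a half turn about z gives the same grasp; the last joint's range is limited). The gripper opens to 85 mm and grips with 20 to 120 N. Pads are 22 mm wide; open, the fingers measure 114 mm over their backs; the gripper's body (76 mm by 85 mm) begins 54 mm behind the grasp point. The pads swing forward as they close: fully open they stand 13 mm farther back than shut.
Start: joints at [1.064, 0.308, 1.634, -0, 1.2, -0.07], TCP at [0.264, 0.566, 0.231] pointing down, gripper open.
Joint ranges: [-3.06, 3.06], [-0.79, 1.96], [0.05, 2.63], [-1.19, 4.34], [0.05, 2.64], [-2.94, 2.94]. Speed limits (rad/s): [2.79, 2.79, 3.14, 3.14, 3.14, 3.14].

## Interface

Orientations are given as [roll, pitch, yaw] about the fixed x, y, z axes, in that order (R = Rz(yaw) Ry(pitch) Rx(roll)).
In Python, from rig import bot gives the robot as it stands.
- The arm moves only by the shell command python3 -m inch 'ROWS' [FORCE]. ROWS is JSON, a list of rows, each a list of 7 numbers: the shift along the tool's x, y, z in m, then the turn, a rotation vector about the tool's x, y, z in rad, then the closure, from -1 (fully open) to 1 (shut), so that 0 is half open. In form: [[x, y, z, rx, ry, rz, gripper], ...]. A call has 1 to 12 rows; each row is the pose to reach, as a shift and turn from the pose commanded when the call began, along the tool's axes at that moment; what a row does not reach only later rows make up. A row lasts 1/10 s, in which the tool goes at most 50 mm and 8.59 degrees, less where a joint would pass 70% of its speed; a pose out of reach is approached as far as the arm can. A call with a gripper value outside its range is refused whole. The fingers move at their own pace and stop on an object; FORCE is the grip in N (left out, the last holds). Time passes only in rows, so rows that repeat a pose let the fingers close. It gives the time, the measured TCP pose, the force, the opening and the grip force at its end, in the units of the state.
- bot.sense(): the state, without advancing time (a new reading comes with each control period).
- bot.read_camera(name): name is "side" or "top"; returns a dict with "img" (480x640x3 uint8, red, green, blue), "depth" (480x640 float32, m along the optical axis (not along the pixel's ray), 0 where there is no reading), "fx", "fy", "cx", "cy" (pixels), "dist_coeffs" ([k1, k2, p1, p2, k3] as OpenCV has them; the pictures are not rectified), "pose" (4x4, takes a point from camera to world coordinates). Camera axes: x right, y up, looking along -z (the intrinsics and any distortion apply to the point x, -y, -z); pixel columns grow to the right and rows downward; lengths in m; the calibration is good to about 2 mm. A picture is of the moment at which its call begins.
- bot.sign_off(): hands the job in; it is judged then, once.
The state is a dict: "time_s": time; "joint_pos": joint angles; "dq": joint speeds; "tau": joint torques, N m; "tcp_pos": TCP position; "orientation": TCP orientation; "wrist_force": force on the tool from outside, world axes, zero at the start; "torque": the same for the moment, N m; "opening": finger opening in m; "grip_force": force on a finger pad.
Only numpy, scipy, OpenCV 4.12 (cv2) and the standard library are available. Lean on these libraries where they do the work, as an engineer would, in place of code of your own. Each camera call takes 0.05 s, during which the arm holds its last target. There are 200 camera calls.

## Task

Get the block press ready for a proof: push the lino block across the pulled-out bed, without lifting or tipping it, until it sits square in the corner of the two metal register stops, touching both. Then push the bed in by its wooden end board until it is fully home under the platen, gently enough that the block stays in its corner. Leave the ink tub, the ink roller and the lino cutter alone.

Things in the scene. Friction and masses are not known exactly. Their poses are not given: they have to be found in the camera images.
- press: Tabletop screw press, fixed to the table, right of the work. Origin: table height, under the platen's centre; +y is the way the bed is pulled out (roughly world +y), +x away from the robot. Plywood base 250 (x) by 515 (y -135 to 380), 14 high; two runners to 26 mm high at x = +-85. Columns 30 by 50 at x = +-135, y = 0, under a crosshead 300 (x) by 50 (y), heights 150 to 190.
- platen (a point): Centre of the platen's underside, 80 mm above the table, axes as the press's. Grey steel plate 160 (x) by 150 (y) by 16 mm thick, hung on a screw from the crosshead; a T-bar along x, 226 mm long, tops the screw at height 242 mm. Platen, screw and T-bar do not move.
- bed (a joint): Travel of the sliding bed in m: 0 pulled fully out, 0.26 fully home under the platen, hard stops at both; starts 0 to 0.02. Slides along the press's -y, takes about 4 N to move plus 6 N per m/s, stays where left. White board 200 (x) by 255 (y) by 12 mm, top 38 mm above the table, carrying the register stops and a wooden end board.
- bed_corner (a point): On the bed's top, at the inside corner of the two register stops; moves with the bed, axes as the press's. Stops: dark steel bars 12 wide, 14 high. Far stop: face at x = 0, from y = -98 to +12 mm. Outer stop: face at y = 0, from x = -85 to +12 mm. The block belongs on the -x, -y side. The bed's top spans x -170 to +30, y -155 to +100 mm here.
- bed_end (a point): Centre of the outer (+y) face of the bed's wooden end board, the face to push on (towards -y); moves with the bed, axes as the press's. Face 170 mm wide (x), 34 mm high, heights 32 to 66 mm above the table. When home it stands 75 mm clear of the platen's edge.
- block: Lino printing block lying flat on the bed: wood with a brown lino top showing two carved flowers, 100 (x) by 70 (y) by 23 mm high, 0.12 to 0.21 kg. Origin: centre of its underside; z up. Starts turned up to 17 degrees from the bed's axes, up to 75 mm from its seated place each way. Seated, its origin is at x = -50, y = -35, z = 0 mm in the frame of bed_corner, sides parallel to it.
- ink_tub: Closed round ink tub, 64 mm across and 62 high, on the table; leave it alone. Origin: centre of its underside.
- brayer: Ink roller lying on the table to the left of the press: black rubber roller 100 mm long and 34 mm thick, wooden handle; 162 mm long overall, along its x. Origin: on the table under the roller's axis, the handle towards -x. Leave it alone.
- cutter: Lino cutter with a wooden handle, 130 mm long along its x, on the table between the robot and the press; leave it alone. Origin: about its middle, underneath.
Not all that is in view belongs to the job. What is shaped like the block but blue or pink is not meant.

How it is judged:
On the way, in this order (a step that is already met when the one before it is completed fails the run):
1. with the bed still pulled out, the block sits square in the corner, against both register stops (x of block in the frame of bed_corner above -0.053 m and y of block in the frame of bed_corner above -0.038 m and angle between the x axis of block and the x axis of bed_corner, either way round below 0.04 rad and value of joint bed below 0.06 m), for 0.2 s.
2. the bed is fully home (value of joint bed above 0.255 m), for 0.2 s.
At the end, for the whole second after the job is handed in: The bed is within 5 mm of fully home; the block lies flat and still on it, within 3 mm of its seated place against each stop and square to them within 0.04 rad (2.3 degrees) (value of joint bed above 0.255 m and x of block in the frame of bed_corner between -0.053 and -0.047 m and y of block in the frame of bed_corner between -0.038 and -0.032 m and z of block in the frame of bed_corner below 0.003 m and angle between the x axis of block and the x axis of bed_corner, either way round below 0.04 rad and linear speed of block below 0.01 m/s); the robot touches nothing.
It fails at once if the block is lifted off the bed by more than 8 mm, or pushed off it (z of block in the frame of bed_corner above 0.008 m or z of block in the frame of bed_corner below -0.01 m).
It fails at once if the block is tipped by more than 0.2 rad (angle between block's own z axis and vertical above 0.2 rad).
It fails at once if the ink tub, the ink roller or the lino cutter is moved by more than 15 mm (distance of any of ink_tub, brayer, cutter from where it was at the start of the episode above 0.015 m).
It also fails if it takes over 72 s, if anything falls off the work surface, if the arm or the gripper's body presses on something with over 40 N, if the wrist force passes 120 N, or if a joint passes its speed limit or range.

## Working session

There is one attempt and no reset: what is moved stays moved. The work goes in short steps, Python scripts to look and compute and a shell command to move; the robot and the scene stay as the last step left them, time stands still between calls to the robot, and variables do not carry over. Pictures are saved under pics/ and viewed, at most 10 in all, crops included, and the job is handed in when it is done.

```bash
ls; mkdir -p pics; cat > h.py <<'E'
import numpy as np, cv2
from rig import bot
def cam(n):
    c=bot.read_camera(n); c['K']=np.array([[c['fx'],0,c['cx']],[0,c['fy'],c['cy']],[0,0,1.]]); c['D']=np.array(c['dist_coeffs'],float); c['T']=np.array(c['pose']); return c
def ray(c,uv):
    p=cv2.undistortPoints(np.array(uv,float).reshape(-1,1,2),c['K'],c['D']).reshape(-1,2)
    d=np.c_[p[:,0],-p[:,1],-np.ones(len(p))]; return d@c['T'][:3,:3].T, c['T'][:3,3]
def atz(c,uv,z):
    d,o=ray(c,uv); return o+d*((z-o[2])/d[:,2])[:,None]
def cloud(c):
    v,u=np.mgrid[0:480,0:640]; d,o=ray(c,np.stack([u,v],-1).reshape(-1,2))
    return (o+d*c['depth'].reshape(-1,1)).reshape(480,640,3)
def save(c,n): cv2.imwrite('pics/'+n,c['img'][:,:,::-1])
E
python3 - <<'E'
from h import *
for n in('top','side'):
    c=cam(n); save(c,n+'0.png'); print(n,c['T'].round(3).tolist(),c['fx'],c['D'])
print(bot.sense())
E
```

```text
pics
top [[0.02, 0.999, -0.04, 0.538], [-1.0, 0.021, 0.021, 0.104], [0.022, 0.04, 0.999, 1.148], [0.0, 0.0, 0.0, 1.0]] 467.9257232206769 [-0.02628199  0.          0.          0.          0.        ]
side [[0.761, 0.351, -0.545, 0.093], [-0.648, 0.383, -0.658, -0.525], [-0.022, 0.854, 0.519, 0.561], [0.0, 0.0, 0.0, 1.0]] 446.21295804283875 [-0.00958535  0.          0.          0.          0.        ]
{'time_s': 0.1, 'joint_pos': array([ 1.06430418e+00,  3.08928677e-01,  1.63507820e+00,  3.98402345e-06,
        1.19969087e+00, -6.97265516e-02]), 'dq': array([-0.00162872, -0.00216426, -0.00371071, -0.00193954,  0.00028469,
       -0.00038725]), 'tau': array([-9.37982031e-05, -4.16404474e+01, -2.77646917e+01, -1.19255710e-04,
        3.91636524e-03,  5.62124725e-06]), 'tcp_pos': array([0.26405443, 0.56564988, 0.2301462 ]), 'orientation': array([-3.13949294e+00, -1.50362413e-04,  2.70482545e+00]), 'wrist_force': array([0.44906959, 0.88398998, 0.06964164]), 'torque': array([-0.00913826, -0.00499942,  0.01620837]), 'grip_force': 0.0, 'opening': 0.08562284686784508}
```

View pics/top0.png

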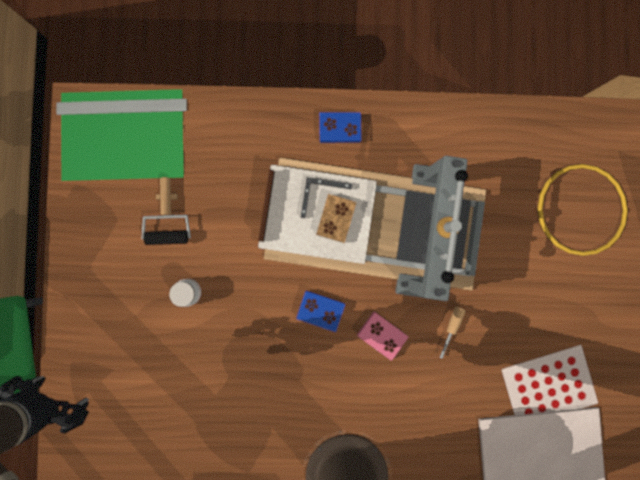

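View pics/side0.png

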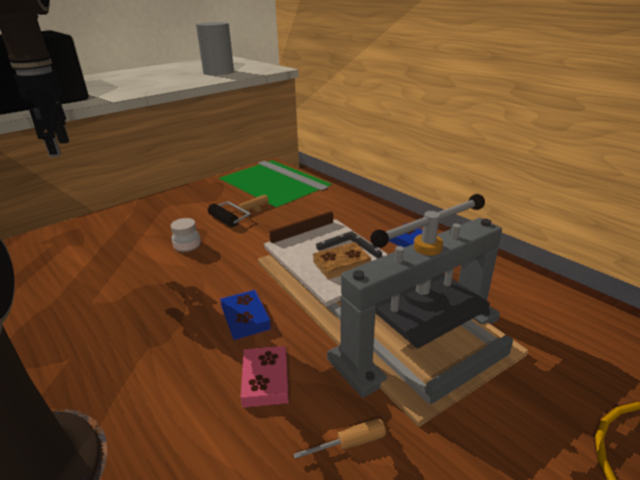

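The top view shows the block at about (337,218). The far stop runs along row ~184, the outer stop along col ~307, and the end board is at col ~270. Next I'll take a closer crop and measure from it.

```bash
python3 - <<'E'
from h import *
c=cam('top'); np.savez('top.npz',P=cloud(c),img=c['img'])
cv2.imwrite('pics/crop.png',cv2.resize(c['img'][155:275,250:400,::-1],None,fx=5,fy=5,interpolation=cv2.INTER_CUBIC))
P=cloud(c); 
for uv in[(337,218),(310,240),(360,245),(305,195),(330,183),(268,200),(275,180),(400,195)]: print(uv,P[uv[1],uv[0]].round(4))
# block: brown and height 50..70mm
img=cv2.cvtColor(c['img'],cv2.COLOR_RGB2HSV); X=P
m=(X[...,2]>.052)&(X[...,2]<.075)
m[:150]=0;m[280:]=0;m[:,:255]=0;m[:,380:]=0
n,l,s,ce=cv2.connectedComponentsWithStats(m.astype(np.uint8))
for i in range(1,n):
    if s[i,4]>30: 
        q=X[l==i]; r=cv2.minAreaRect((q[:,:2]*1000).astype(np.float32)); print(s[i],r,np.median(q[:,2]))
E
```

```text
(337, 218) [0.6196 0.0382 0.0609]
(310, 240) [0.5676 0.1    0.0377]
(360, 245) [ 0.5582 -0.0194  0.0355]
(305, 195) [0.6726 0.114  0.0543]
(330, 183) [0.7028 0.0556 0.0506]
(268, 200) [0.6579 0.1996 0.0632]
(275, 180) [0.7086 0.1862 0.0397]
(400, 195) [ 0.682  -0.1168  0.0198]
[259 170  16  71 408] ((646.2520141601562, 203.55633544921875), (12.619115829467773, 165.97462463378906), 82.28408813476562) 0.0657337017744054
[301 178  52  40 225] ((688.0186767578125, 80.76763153076172), (71.83269500732422, 142.02520751953125), 34.415184020996094) 0.05332946274941697
[ 316  193   41   50 1284] ((620.99267578125, 39.90245056152344), (70.1728286743164, 100.29411315917969), 74.48710632324219) 0.06119300833558472
```

View pics/crop.png

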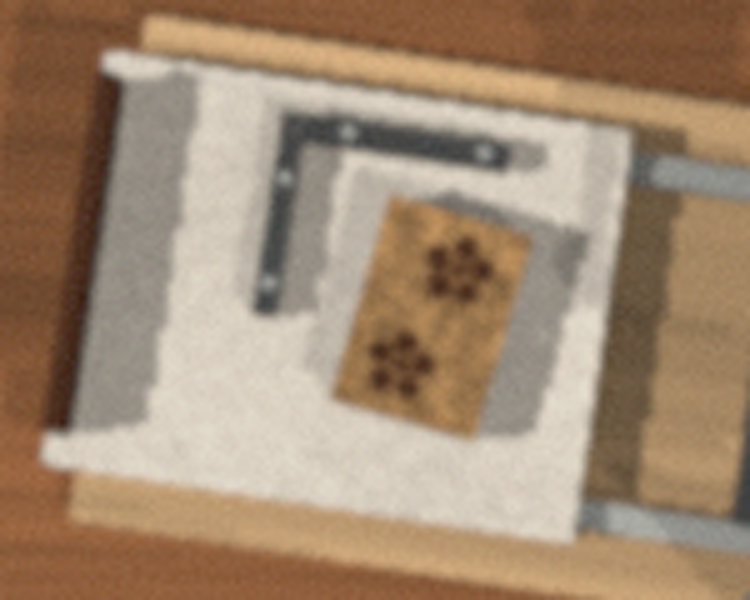

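```bash
python3 - <<'E'
from h import *
c=cam('top')
px=np.array([[105,55],[45,450],[575,540],[632,130]])/5+[250,155]-.4
B=atz(c,px,.038)[:,:2]; print(B.round(4), [np.linalg.norm(B[i]-B[(i+1)%4]).round(4) for i in range(4)])
# model pts bed_corner frame
M=np.array([[30,100],[-170,100],[-170,-155],[30,-155]])/1000
# rigid fit
a,b=M-M.mean(0),B-B.mean(0); th=np.arctan2((a[:,0]*b[:,1]-a[:,1]*b[:,0]).sum(),(a*b).sum())
R=np.array([[np.cos(th),-np.sin(th)],[np.sin(th),np.cos(th)]]); t=B.mean(0)-R@M.mean(0)
print('yaw',th,'corner',t,'res',(M@R.T+t-B).round(4).tolist())
s=np.array([[302,150],[505,168],[278,312]])/5+[250,155]-.4
print('stop pts in bed frame', ((atz(c,s,.045)[:,:2]-t)@R).round(4).tolist(), 'corner meas',atz(c,s,.045).round(4).tolist())
bp=np.array([[390,197],[530,240],[475,437],[333,398]])/5+[250,155]-.4
Q=atz(c,bp,.061)[:,:2]; q=(Q-t)@R; print('block in bed',q.round(4).tolist(),q.mean(0)); 
d=q[0]-q[3]; d2=q[1]-q[2]; print(np.degrees([np.arctan2(d[1],d[0]),np.arctan2(d2[1],d2[0])]), Q.mean(0))
e=R@np.array([-70/1000,.1])+t; print('end',e)
E
```

```text
[[ 0.7432  0.1976]
 [ 0.5542  0.2214]
 [ 0.5165 -0.0307]
 [ 0.713  -0.0551]] [np.float64(0.1904), np.float64(0.255), np.float64(0.198), np.float64(0.2544)]
yaw -0.13014228436689396 corner [0.70472529 0.10149343] res [[0.0043, -0.0008], [-0.0051, 0.0013], [-0.0005, 0.0006], [0.0013, -0.001]]
stop pts in bed frame [[-0.0061, 0.0004], [0.0001, -0.0961], [-0.0839, 0.0001]] corner meas [[0.6987, 0.1027, 0.045], [0.6923, 0.0062, 0.045], [0.6215, 0.1125, 0.045]]
block in bed [[-0.024, -0.0438], [-0.034, -0.1115], [-0.1289, -0.0996], [-0.1209, -0.0315]] [-0.07695605 -0.07158322]
[-7.22624882 -7.16045434] [0.6191303  0.04050254]
end [0.64829478 0.20973204]
```

```bash
cat >> h.py <<'E'
from scipy.spatial.transform import Rotation as Ro
C=np.array([.7017,.102]); TH=-.130
RB=np.array([[np.cos(TH),-np.sin(TH)],[np.sin(TH),np.cos(TH)]])
def go(bx,by,z,turn=None):
    "rows for a target in bed_corner frame (m); turn = tool yaw in bed frame"
    s=bot.sense(); w=np.r_[C+RB@[bx,by],z]; R=Ro.from_euler('xyz',s['orientation'])
    out=R.inv().apply(w-s['tcp_pos']); rv=np.zeros(3)
    if turn is not None: rv=(R.inv()*Ro.from_euler('xyz',[np.pi,0,TH+turn])).as_rotvec()
    print('shift',out.round(4),'rot',rv.round(4),'world',w.round(4))
def where():
    s=bot.sense(); print('t',round(s['time_s'],2),'bed xy',(RB.T@(s['tcp_pos'][:2]-C)).round(4),'z',s['tcp_pos'][2].round(4),'yaw-bed',(s['orientation'][2]-TH).round(4),'F bed',(RB.T@s['wrist_force'][:2]).round(2),s['wrist_force'][2].round(2),'op',s['opening'])
E
python3 -c "
from h import *
go(-.077,-.145,.2,np.pi/2)"
```

```text
shift [-0.5631 -0.3966  0.031 ] rot [-1.300e-03  8.000e-04  1.264e+00] world [ 0.6066 -0.0318  0.2   ]
```

```bash
python3 -m inch '[[-0.563,-0.397,0.03,0,0,1.264,0],[-0.563,-0.397,0.03,0,0,1.264,0],[-0.563,-0.397,0.03,0,0,1.264,0],[-0.563,-0.397,0.03,0,0,1.264,0],[-0.563,-0.397,0.03,0,0,1.264,0],[-0.563,-0.397,0.03,0,0,1.264,0],[-0.563,-0.397,0.03,0,0,1.264,0],[-0.563,-0.397,0.03,0,0,1.264,0],[-0.563,-0.397,0.03,0,0,1.264,0],[-0.563,-0.397,0.03,0,0,1.264,0],[-0.563,-0.397,0.03,0,0,1.264,0],[-0.563,-0.397,0.03,0,0,1.264,0]]'; python3 -c "
from h import *
where();go(-.077,-.145,.12,np.pi/2)"
```

```text
time_s: 1.4
tcp_pos: [0.5628, 0.0441, 0.2051]
orientation: [3.141, -0.0, 1.44]
wrist_force: [0.3, 1.8, -0.4]
opening: 0.0429
grip_force: 0.0
t 1.4 bed xy [-0.1302 -0.0754] z 0.2051 yaw-bed 1.5705 F bed [0.02 1.84] -0.44 op 0.042853918542037794
shift [-0.0696  0.0532  0.0851] rot [ 0.0001 -0.0003 -0.0003] world [ 0.6066 -0.0318  0.12  ]
```

```bash
python3 -m inch '[[-0.07,0.053,0.03,0,0,0,0],[-0.07,0.053,0.085,0,0,0,0],[-0.07,0.053,0.085,0,0,0,0],[-0.07,0.053,0.085,0,0,0,0],[-0.07,0.053,0.085,0,0,0,0]]'; python3 -c "
from h import *
where();go(-.077,-.145,.045,np.pi/2)
c=cam('top');cv2.imwrite('pics/c2.png',cv2.resize(c['img'][155:275,250:400,::-1],None,fx=5,fy=5,interpolation=cv2.INTER_CUBIC))"
```

```text
time_s: 1.9
tcp_pos: [0.605, -0.0301, 0.1196]
orientation: [-3.14, -0.0, 1.44]
wrist_force: [0.0, 0.8, -0.0]
opening: 0.0425
grip_force: 0.0
t 1.9 bed xy [-0.0787 -0.1435] z 0.1196 yaw-bed 1.5699 F bed [-0.09  0.76] -0.04 op 0.04246303711967954
shift [-0.0015  0.0019  0.0746] rot [-0.0021 -0.0004 -0.0009] world [ 0.6066 -0.0318  0.045 ]
```

View pics/c2.png

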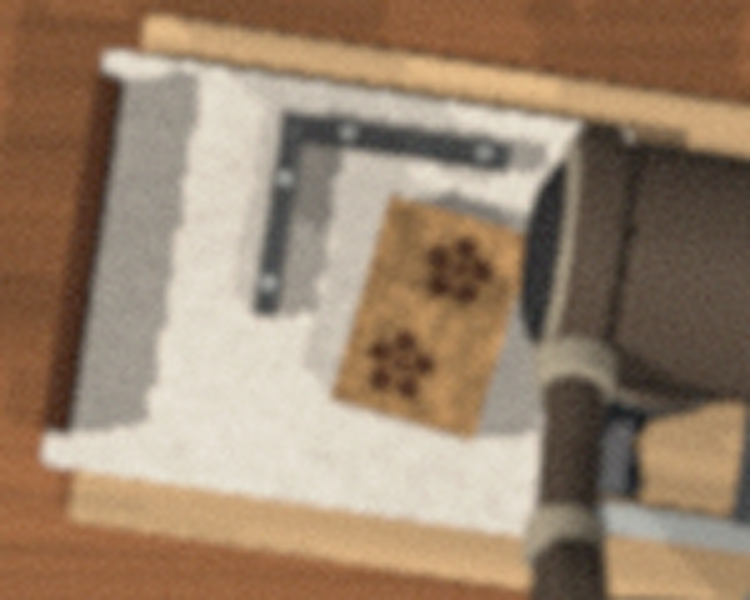

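The block is unmoved and the hand stands clear on its -y side. I'll go down now.

```bash
python3 -m inch '[[0,0.002,0.04,0,0,0,0],[0,0.002,0.065,0,0,0,0],[0,0.002,0.076,0,0,0,0],[0,0.002,0.076,0,0,0,0],[0,0.002,0.076,0,0,0,0]]'; python3 -c "
from h import *
where()
c=cam('side'); cv2.imwrite('pics/s2.png',cv2.resize(c['img'][180:330,240:440,::-1],None,fx=4,fy=4,interpolation=cv2.INTER_CUBIC))"
```

```text
time_s: 2.45
tcp_pos: [0.6091, -0.03, 0.0461]
orientation: [3.138, -0.0, 1.442]
wrist_force: [0.7, -0.2, -0.1]
opening: 0.0425
grip_force: 0.0
t 2.45 bed xy [-0.0747 -0.1429] z 0.0461 yaw-bed 1.5717 F bed [ 0.77 -0.09] -0.11 op 0.04246301160235034
```

View pics/s2.png

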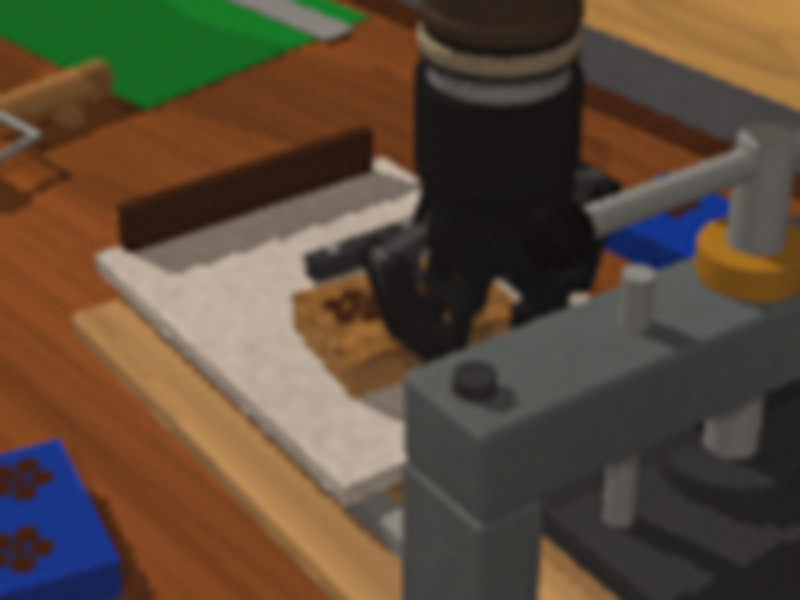

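The side view shows the fingers down behind the block, clear of the platen and T-bar. Pushing along bed +y.

```bash
python3 -m inch '[[0.006,0,0.002,0,0,0,0],[0.012,0,0.002,0,0,0,0],[0.017,0,0.002,0,0,0,0],[0.022,0,0.002,0,0,0,0],[0.027,0,0.002,0,0,0,0],[0.032,0,0.002,0,0,0,0],[0.037,0,0.002,0,0,0,0],[0.042,0,0.002,0,0,0,0],[0.046,0,0.002,0,0,0,0],[0.05,0,0.002,0,0,0,0],[0.05,0,0.002,0,0,0,0]]'; cat >> h.py <<'E'
def corners():
    c=cam('top'); P=cloud(c); m=(P[...,2]>.055)&(P[...,2]<.068); m[:150]=0;m[280:]=0;m[:,:255]=0;m[:,400:]=0
    h=cv2.cvtColor(c['img'],cv2.COLOR_RGB2HSV); m&=(h[...,0]<25)&(h[...,1]>70)
    q=P[m]; b=(q[:,:2]-C)@RB; b=b[(b[:,1]<.05)]; print(len(b),cv2.minAreaRect((b*1000).astype(np.float32)))
    return c
def crop(c,n): cv2.imwrite('pics/'+n,cv2.resize(c['img'][155:275,250:400,::-1],None,fx=5,fy=5,interpolation=cv2.INTER_CUBIC))
E
python3 -c "
from h import *
where();crop(corners(),'c3.png')"
```

```text
time_s: 3.6
tcp_pos: [0.6139, 0.0199, 0.042]
orientation: [-3.141, -0.001, 1.441]
wrist_force: [0.0, 0.6, 0.3]
opening: 0.0425
grip_force: 0.0
t 3.6 bed xy [-0.0764 -0.0928] z 0.042 yaw-bed 1.571 F bed [-0.08  0.63] 0.29 op 0.042517713120895556
498 ((-78.36549377441406, -47.51633834838867), (98.20623779296875, 69.72047424316406), 0.014578298665583134)
```

```bash
python3 -m inch '[[0.004,0,0,0,0,0,0],[0.007,0,0,0,0,0,0],[0.009,0,0,0,0,0,0],[0.01,0,0,0,0,0,0],[0.011,0,0,0,0,0,0],[0.011,0,0,0,0,0,0]]'; python3 -c "
from h import *
where();crop(corners(),'c3.png')"
```

```text
time_s: 4.25
tcp_pos: [0.6155, 0.0302, 0.0421]
orientation: [-3.142, -0.0, 1.441]
wrist_force: [-0.6, 0.3, 0.2]
opening: 0.0424
grip_force: 0.0
t 4.25 bed xy [-0.0761 -0.0823] z 0.0421 yaw-bed 1.5708 F bed [-0.63  0.26] 0.21 op 0.04237436952305095
440 ((-77.63919067382812, -37.023155212402344), (98.82303619384766, 69.35194396972656), 0.10930738598108292)
```

View pics/c3.png

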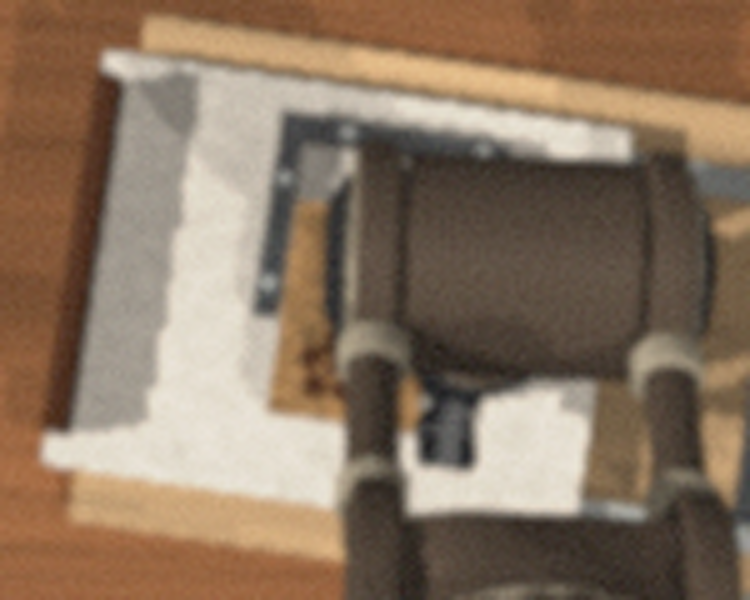

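The block is square beside the outer stop, with a gap of about 1–2 mm. Next I'll back off, rise and turn for the +x push.

```bash
python3 -m inch '[[-0.025,0,0,0,0,0,0],[-0.025,0,-0.04,0,0,0,0],[-0.025,0,-0.08,0,0,0,0],[-0.025,0,-0.08,0,0,0,0]]'; python3 -c "
from h import *
where();print(bot.sense()['joint_pos'].round(3));go(-.165,-.036,.12,0);go(-.165,-.036,.12,np.pi)"
```

```text
time_s: 4.7
tcp_pos: [0.6179, 0.0047, 0.1291]
orientation: [3.128, -0.001, 1.44]
wrist_force: [1.2, 0.2, 1.5]
opening: 0.0427
grip_force: 0.0
t 4.7 bed xy [-0.0705 -0.1073] z 0.1291 yaw-bed 1.5702 F bed [1.14 0.35] 1.47 op 0.042726053554170695
[-0.063  0.398  1.737  0.     0.994  0.067]
shift [ 0.0712 -0.0946  0.0079] rot [ 0.0095 -0.0115  1.5701] world [0.5334 0.0877 0.12  ]
shift [ 0.0712 -0.0946  0.0079] rot [ 0.0115  0.0095 -1.5714] world [0.5334 0.0877 0.12  ]
```

```bash
python3 -m inch '[[0.072,-0.09,0.005,0,0,1.571,0],[0.072,-0.09,0.005,0,0,1.571,0],[0.072,-0.09,0.005,0,0,1.571,0],[0.072,-0.09,0.005,0,0,1.571,0],[0.072,-0.09,0.005,0,0,1.571,0],[0.072,-0.09,0.005,0,0,1.571,0],[0.072,-0.09,0.005,0,0,1.571,0],[0.072,-0.09,0.005,0,0,1.571,0],[0.072,-0.09,0.005,0,0,1.571,0],[0.072,-0.09,0.005,0,0,1.571,0],[0.072,-0.09,0.005,0,0,1.571,0],[0.072,-0.09,0.005,0,0,1.571,0]]'; python3 -c "
from h import *
where();go(-.16,-.036,.042,0)"
```

```text
time_s: 5.9
tcp_pos: [0.5323, 0.0884, 0.117]
orientation: [-3.141, 0.0, -0.13]
wrist_force: [-0.0, 0.3, 1.0]
opening: 0.0427
grip_force: 0.0
t 5.9 bed xy [-0.1662 -0.0355] z 0.117 yaw-bed -0.0001 F bed [-0.08  0.27] 0.98 op 0.04270377310146669
shift [0.0062 0.0005 0.075 ] rot [-0.0001  0.0002 -0.0001] world [0.5384 0.087  0.042 ]
```

```bash
python3 -m inch '[[0.004,0,0.04,0,0,0,0],[0.004,0,0.065,0,0,0,0],[0.004,0,0.075,0,0,0,0],[0.004,0,0.075,0,0,0,0],[0.01,0,0.075,0,0,0,0],[0.016,0,0.075,0,0,0,0],[0.022,0,0.075,0,0,0,0],[0.027,0,0.075,0,0,0,0],[0.031,0,0.075,0,0,0,0],[0.035,0,0.075,0,0,0,0],[0.039,0,0.075,0,0,0,0],[0.039,0,0.075,0,0,0,0]]'; python3 -c "
from h import *
where();crop(corners(),'c4.png')"
```

```text
time_s: 7.1
tcp_pos: [0.572, 0.0831, 0.0422]
orientation: [-3.141, -0.001, -0.13]
wrist_force: [0.3, -0.2, 0.4]
opening: 0.0427
grip_force: 0.0
t 7.1 bed xy [-0.1262 -0.0355] z 0.0422 yaw-bed -0.0002 F bed [ 0.34 -0.2 ] 0.4 op 0.04270839909453552
571 ((-40.12641906738281, -37.214378356933594), (50.197792053222656, 69.60313415527344), 0.3187480568885803)
```

```bash
python3 -m inch '[[0.004,0,0,0,0,0,0],[0.008,0,0,0,0,0,0],[0.01,0,0,0,0,0,0],[0.011,0,0,0,0,0,0],[0.012,0,0,0,0,0,0],[0.012,0,0,0,0,0,0]]'|grep force; python3 -m inch '[[0.001,0,0,0,0,0,0],[0.001,0,0,0,0,0,0]]' |grep wrist;  python3 -m inch '[[0.001,0,0,0,0,0,0],[0.001,0,0,0,0,0,0]]' |grep wrist; python3 -c "
from h import *
where();crop(corners(),'c4.png')"
```

```text
wrist_force: [-0.8, -0.1, 0.0]
grip_force: 0.5
wrist_force: [-0.0, -0.2, 0.5]
wrist_force: [-0.5, -0.4, 0.4]
t 8.15 bed xy [-0.1128 -0.0356] z 0.0422 yaw-bed -0.0002 F bed [-0.44 -0.51] 0.43 op 0.043052622423910517
511 ((-23.289386749267578, -37.381446838378906), (44.445152282714844, 69.76455688476562), 0.7110283374786377)
```

```bash
for i in 1 2 3; do python3 -m inch '[[0.001,0,0,0,0,0,0],[0.001,0,0,0,0,0,0],[0.001,0,0,0,0,0,0]]' |grep -E "wrist|tcp"; done
```

```text
tcp_pos: [0.5862, 0.0813, 0.0422]
wrist_force: [-0.9, 0.4, 0.5]
tcp_pos: [0.5871, 0.0811, 0.0422]
wrist_force: [-0.3, 0.2, 1.0]
tcp_pos: [0.5882, 0.081, 0.0422]
wrist_force: [-1.1, 0.7, 0.9]
```

```bash
for i in 1 2 3; do python3 -m inch '[[0.001,0,0,0,0,0,0],[0.001,0,0,0,0,0,0],[0.001,0,0,0,0,0,0]]' |grep -E "wrist|tcp"; done; python3 -c "
from h import *
where();crop(corners(),'c4.png')"
```

```text
tcp_pos: [0.5892, 0.0809, 0.0422]
wrist_force: [-1.0, 0.8, -0.5]
tcp_pos: [0.5893, 0.0808, 0.0422]
wrist_force: [-3.2, 0.7, 1.7]
tcp_pos: [0.5893, 0.0808, 0.0421]
wrist_force: [-5.5, 1.3, 5.1]
t 10.0 bed xy [-0.1087 -0.0356] z 0.0421 yaw-bed -0.0003 F bed [-5.62  0.53] 5.14 op 0.04267499319241545
466 ((-17.704378128051758, -37.23215103149414), (40.88380432128906, 69.87432098388672), 0.9854415059089661)
```

View pics/c4.png

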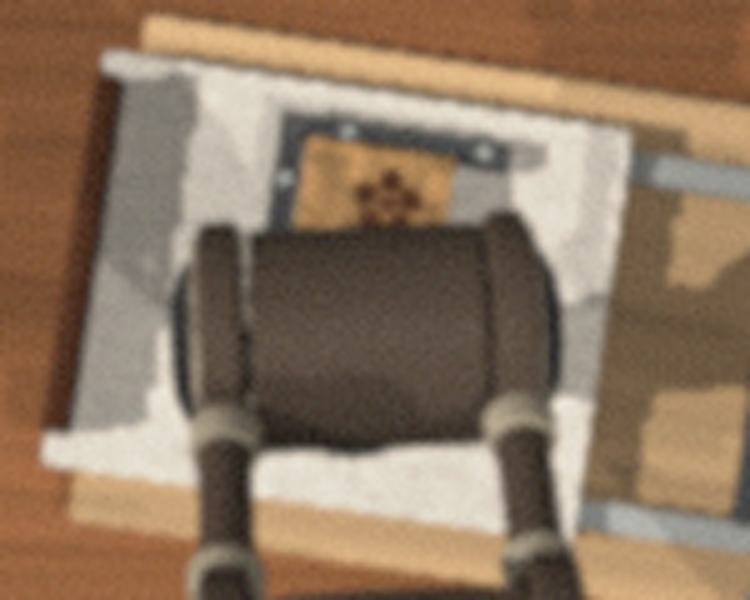

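The block touches the far stop. I'll back off and go round for the final +y push.

```bash
python3 -m inch '[[-0.01,0,0,0,0,0,0],[-0.025,0,0,0,0,0,0],[-0.025,0,-0.04,0,0,0,0],[-0.025,0,-0.08,0,0,0,0],[-0.025,0,-0.08,0,0,0,0],[-0.025,0,-0.08,0,0,0,0]]'; python3 -c "
from h import *
where();go(-.052,-.112,.12,np.pi/2)"
```

```text
time_s: 10.65
tcp_pos: [0.5679, 0.0839, 0.1238]
orientation: [-3.141, -0.005, -0.13]
wrist_force: [-0.1, 0.4, -0.2]
opening: 0.0426
grip_force: 0.0
t 10.65 bed xy [-0.1303 -0.0353] z 0.1238 yaw-bed -0.0002 F bed [-0.13  0.4 ] -0.19 op 0.0425983698702555
shift [0.0783 0.0767 0.0042] rot [ 0.0035 -0.0048 -1.571 ] world [ 0.6356 -0.0023  0.12  ]
```

```bash
python3 -m inch '[[0.078,0.077,0.003,0,0,-1.571,0],[0.078,0.077,0.003,0,0,-1.571,0],[0.078,0.077,0.003,0,0,-1.571,0],[0.078,0.077,0.003,0,0,-1.571,0],[0.078,0.077,0.003,0,0,-1.571,0],[0.078,0.077,0.003,0,0,-1.571,0],[0.078,0.077,0.003,0,0,-1.571,0],[0.078,0.077,0.003,0,0,-1.571,0],[0.078,0.077,0.003,0,0,-1.571,0],[0.078,0.077,0.003,0,0,-1.571,0],[0.078,0.077,0.003,0,0,-1.571,0],[0.078,0.077,0.003,0,0,-1.571,0]]'; python3 -c "
from h import *
where();go(-.052,-.112,.042,np.pi/2);corners()"
```

```text
time_s: 11.85
tcp_pos: [0.6321, -0.0026, 0.1168]
orientation: [-3.139, 0.0, 1.441]
wrist_force: [-0.2, -0.3, -0.2]
opening: 0.0429
grip_force: 0.0
t 11.85 bed xy [-0.0555 -0.1128] z 0.1168 yaw-bed 1.5706 F bed [-0.17 -0.34] -0.18 op 0.04293233486852568
shift [0.0008 0.0037 0.0748] rot [-0.0031  0.0003 -0.0002] world [ 0.6356 -0.0023  0.042 ]
1207 ((-47.252689361572266, -37.31801223754883), (69.60198974609375, 100.1518325805664), 89.91796112060547)
```

```bash
python3 -m inch '[[0,0.003,0.04,0,0,0,0],[0,0.003,0.065,0,0,0,0],[0,0.003,0.075,0,0,0,0],[0,0.003,0.075,0,0,0,0],[0.008,0.003,0.075,0,0,0,0],[0.016,0.003,0.075,0,0,0,0],[0.022,0.003,0.075,0,0,0,0],[0.026,0.003,0.075,0,0,0,0],[0.029,0.003,0.075,0,0,0,0],[0.031,0.003,0.075,0,0,0,0],[0.031,0.003,0.075,0,0,0,0]]'|grep -E "tcp|wrist"; for i in 1 2 3; do python3 -m inch '[[0.0005,0,0,0,0,0,0],[0.001,0,0,0,0,0,0],[0.001,0,0,0,0,0,0]]' |grep -E "wrist|tcp"; done; python3 -c "
from h import *
where()"
```

```text
tcp_pos: [0.6407, 0.0278, 0.0445]
wrist_force: [-0.2, -0.5, -0.2]
tcp_pos: [0.6406, 0.0283, 0.0443]
wrist_force: [-1.5, -2.5, 1.6]
tcp_pos: [0.6407, 0.0291, 0.0443]
wrist_force: [-1.1, -3.0, 2.0]
tcp_pos: [0.6409, 0.0306, 0.0442]
wrist_force: [-0.7, -3.3, 2.1]
t 13.9 bed xy [-0.051  -0.0787] z 0.0442 yaw-bed 1.5708 F bed [-0.28 -3.33] 2.09 op 0.04262132600013826
```

```bash
python3 -m inch '[[-0.004,0,0,0,0,0,0],[-0.03,0,0,0,0,0,0],[-0.03,0,-0.05,0,0,0,0],[-0.03,0,-0.1,0,0,0,0],[-0.03,-0.06,-0.1,0,0,0,0],[-0.03,-0.12,-0.1,0,0,0,0],[-0.03,-0.12,-0.1,0,0,0,0],[-0.03,-0.12,-0.1,0,0,0,0]]'|grep -E "tcp|wrist"; python3 -c "
from h import *
where();c=corners();crop(c,'c5.png')
P=cloud(c); z=P[...,2]; b=(P[...,:2]-C)@RB
m=(abs(z-.066)<.004)&(abs(b[...,1]-.1)<.03)&(abs(b[...,0]+.07)<.08); print('end board y',np.percentile(b[m][:,1],[5,50,95]),m.sum())
"
```

```text
tcp_pos: [0.5139, 0.018, 0.1431]
wrist_force: [-0.1, -0.3, 1.0]
t 14.7 bed xy [-0.1753 -0.1077] z 0.1431 yaw-bed 1.5712 F bed [-0.04 -0.33] 1.04 op 0.04254385646291792
1270 ((-46.77449035644531, -33.24031066894531), (101.04731750488281, 70.5540771484375), 0.009639289230108261)
end board y [0.08963157 0.09515998 0.10070812] 339
```

View pics/c5.png

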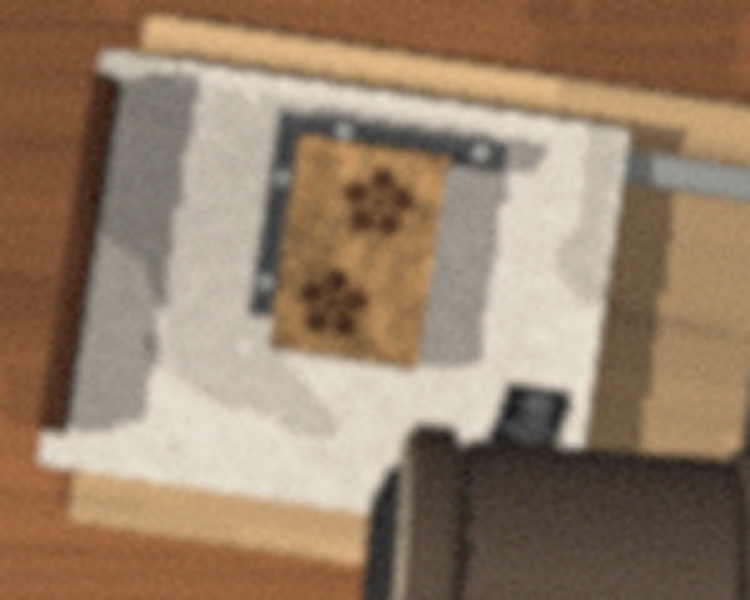

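The picture shows the block square against both stops, with its top at (360,250) in the crop. The bed slid out only about 2 mm. Now I'll go round to the end board.

```bash
python3 -c "
from h import *
go(-.068,.150,.143,np.pi/2)"; python3 -m inch '[[0.258,0.108,0,0,0,0,0],[0.258,0.108,0,0,0,0,0],[0.258,0.108,0,0,0,0,0],[0.258,0.108,0,0,0,0,0],[0.258,0.108,0,0,0,0,0],[0.258,0.108,0,0,0,0,0],[0.258,0.108,0.04,0,0,0,0],[0.258,0.108,0.08,0,0,0,0],[0.258,0.108,0.095,0,0,0,0],[0.258,0.108,0.095,0,0,0,0]]'|grep -E "tcp|wrist"; python3 -c "
from h import *
where()"
```

```text
shift [0.2577 0.1043 0.0013] rot [-0.0001 -0.0013  0.0003] world [0.6537 0.2595 0.143 ]
tcp_pos: [0.6564, 0.2578, 0.0448]
wrist_force: [-0.1, 0.8, 1.0]
t 15.75 bed xy [-0.0651  0.1486] z 0.0448 yaw-bed 1.5706 F bed [-0.24  0.74] 1.0 op 0.042613190717998434
```

```bash
python3 -m inch '[[-0.008,0,0,0,0,0,0],[-0.016,0,0,0,0,0,0],[-0.023,0,0,0,0,0,0],[-0.028,0,0,0,0,0,0],[-0.031,0,0,0,0,0,0],[-0.033,0,0,0,0,0,0],[-0.035,0,0,0,0,0,0],[-0.038,0,0,0,0,0,0],[-0.041,0,0,0,0,0,0],[-0.044,0,0,0,0,0,0],[-0.047,0,0,0,0,0,0],[-0.05,0,0,0,0,0,0]]'|grep -E "tcp|wrist";python3 -m inch '[[-0.004,0,0,0,0,0,0],[-0.008,0,0,0,0,0,0],[-0.012,0,0,0,0,0,0],[-0.016,0,0,0,0,0,0],[-0.020,0,0,0,0,0,0],[-0.024,0,0,0,0,0,0],[-0.028,0,0,0,0,0,0],[-0.032,0,0,0,0,0,0],[-0.036,0,0,0,0,0,0],[-0.04,0,0,0,0,0,0],[-0.043,0,0,0,0,0,0],[-0.045,0,0,0,0,0,0]]'|grep -E "tcp|wrist"; python3 -c "
from h import *
where();crop(corners(),'c6.png')"
```

```text
tcp_pos: [0.6521, 0.209, 0.0493]
wrist_force: [-0.1, 3.7, 1.5]
tcp_pos: [0.6462, 0.1638, 0.0493]
wrist_force: [-0.2, 4.7, 3.0]
t 18.15 bed xy [-0.0631  0.054 ] z 0.0493 yaw-bed 1.5706 F bed [-0.79  4.65] 2.99 op 0.042412631778306724
1361 ((-64.00306701660156, -44.31050109863281), (168.1998748779297, 146.30734252929688), 87.00022888183594)
```

```bash
for i in 1 2 3; do python3 -m inch '[[-0.003,0,0,0,0,0,0],[-0.007,0,0,0,0,0,0],[-0.011,0,0,0,0,0,0],[-0.015,0,0,0,0,0,0],[-0.019,0,0,0,0,0,0],[-0.023,0,0,0,0,0,0],[-0.027,0,0,0,0,0,0],[-0.031,0,0,0,0,0,0],[-0.035,0,0,0,0,0,0],[-0.039,0,0,0,0,0,0],[-0.042,0,0,0,0,0,0],[-0.044,0,0,0,0,0,0]]'|grep -E "tcp|wrist"; done; python3 -c "
from h import *
where();c=cam('side');cv2.imwrite('pics/s6.png',cv2.resize(c['img'][180:380,240:507,::-1],None,fx=3,fy=3,interpolation=cv2.INTER_CUBIC))"
```

```text
tcp_pos: [0.6405, 0.1201, 0.0492]
wrist_force: [0.6, 5.0, 2.8]
tcp_pos: [0.6348, 0.0765, 0.0492]
wrist_force: [0.6, 3.9, 4.0]
tcp_pos: [0.629, 0.0329, 0.0492]
wrist_force: [1.4, 4.1, 3.2]
t 21.8 bed xy [-0.0631 -0.078 ] z 0.0492 yaw-bed 1.5706 F bed [0.83 4.21] 3.21 op 0.04252910405753064
```

View pics/s6.png

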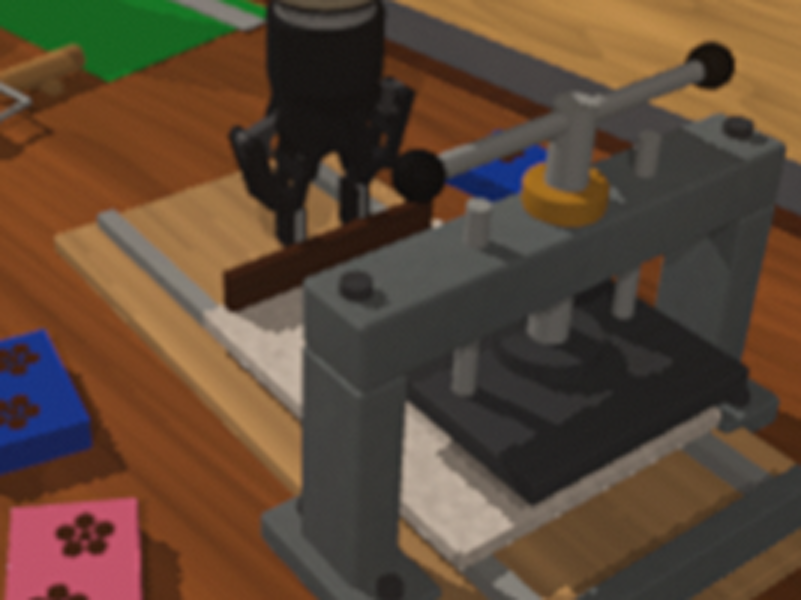

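The bed is going in and the fingers sit on the end board, clear of the press. I'll push on slowly to the hard stop.

```bash
python3 -m inch '[[-0.003,0,0,0,0,0,0],[-0.007,0,0,0,0,0,0],[-0.011,0,0,0,0,0,0],[-0.015,0,0,0,0,0,0],[-0.019,0,0,0,0,0,0],[-0.023,0,0,0,0,0,0],[-0.026,0,0,0,0,0,0],[-0.029,0,0,0,0,0,0],[-0.032,0,0,0,0,0,0],[-0.035,0,0,0,0,0,0],[-0.038,0,0,0,0,0,0],[-0.04,0,0,0,0,0,0]]'|grep -E "tcp|wrist"; for i in 1 2 ; do python3 -m inch '[[-0.001,0,0,0,0,0,0],[-0.002,0,0,0,0,0,0],[-0.003,0,0,0,0,0,0],[-0.004,0,0,0,0,0,0],[-0.005,0,0,0,0,0,0],[-0.006,0,0,0,0,0,0],[-0.007,0,0,0,0,0,0],[-0.008,0,0,0,0,0,0]]'|grep -E "tcp|wrist"; done; python3 -c "
from h import *
where()"
```

```text
tcp_pos: [0.6239, -0.0067, 0.0491]
wrist_force: [2.8, 3.6, 1.5]
tcp_pos: [0.6229, -0.0144, 0.0492]
wrist_force: [3.4, 3.6, 0.0]
tcp_pos: [0.6219, -0.0217, 0.0492]
wrist_force: [3.4, 8.3, 0.6]
t 24.65 bed xy [-0.0631 -0.133 ] z 0.0492 yaw-bed 1.5701 F bed [2.32 8.65] 0.57 op 0.04286938057955729
```

```bash
python3 -m inch '[[-0.001,0,0,0,0,0,0],[-0.001,0,0,0,0,0,0],[-0.001,0,0,0,0,0,0],[-0.002,0,0,0,0,0,0],[-0.002,0,0,0,0,0,0],[-0.002,0,0,0,0,0,0]]'|grep -E "tcp|wrist"; python3 -m inch '[[0.003,0,0,0,0,0,0],[0.01,0,0,0,0,0,0],[0.03,0,0,0,0,0,0],[0.06,0,0,0,0,0,0],[0.1,0,0,0,0,0,0],[0.12,0,-0.04,0,0,0,0],[0.14,0,-0.09,0,0,0,0],[0.14,0,-0.12,0,0,0,0],[0.14,0,-0.12,0,0,0,0],[0.14,0,-0.12,0,0,0,0]]'|grep -E "tcp|wrist"
python3 -c "
from h import *
where();c=cam('side');cv2.imwrite('pics/s7.png',cv2.resize(c['img'][180:380,240:507,::-1],None,fx=3,fy=3,interpolation=cv2.INTER_CUBIC))
c=cam('top');P=cloud(c); z=P[...,2]; b=(P[...,:2]-C)@RB; save(c,'t7.png')
m=(abs(z-.066)<.004)&(abs(b[...,1]+.15)<.06)&(abs(b[...,0]+.07)<.08); print('end board y',np.percentile(b[m][:,1],[5,50,95]),m.sum())
m=(abs(z-.096)<.006)&(b[...,1]<-.15)&(b[...,1]>-.33)&(abs(b[...,0]+.07)<.06); print('platen',np.percentile(b[m][:,1],[1,50,99]),m.sum())"
```

```text
tcp_pos: [0.6219, -0.0217, 0.0492]
wrist_force: [4.0, 10.8, 0.9]
tcp_pos: [0.6395, 0.114, 0.1698]
wrist_force: [-0.2, -0.0, -0.3]
t 26.25 bed xy [-0.0633  0.0038] z 0.1698 yaw-bed 1.5709 F bed [-0.22 -0.07] -0.35 op 0.04236053746476484
end board y [-0.15598946 -0.15046523 -0.1450808 ] 348
platen [-0.2817853  -0.24807611 -0.21986879] 1350
```

View pics/s7.png

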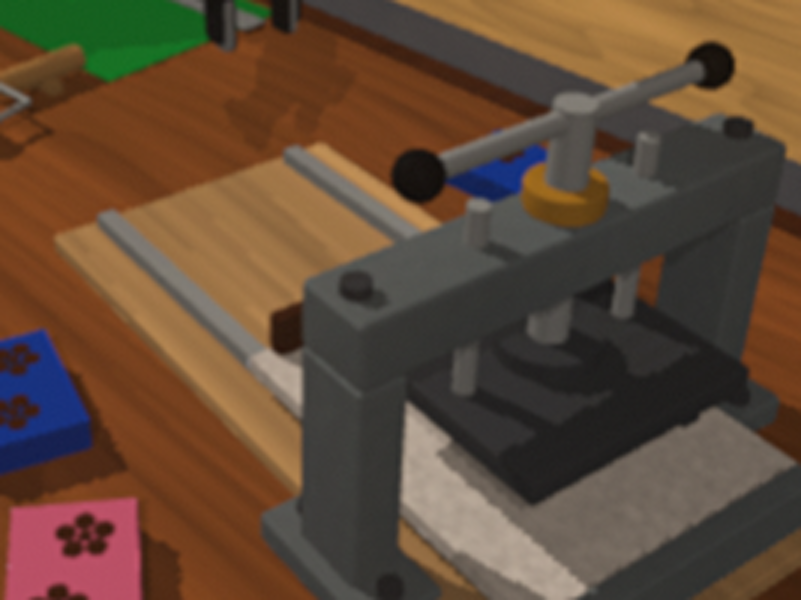

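The bed rests against its hard stop. The end board's face measures 75 mm from the platen edge, as it should when home, and the arm is clear. Handing in.

```bash
python3 -c "
from rig import bot
print(bot.sign_off())"
```

```text
the job is handed in; nothing more can be done
None
```

I pushed the block into the corner until it touched both stops, then slid the bed gently in until it was fully home under the platen, and handed the job in at about 26 s. I couldn't see the block under the platen at the end, so its final seating there is unchecked, and the hand-in returned no verdict.

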